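# Hold an I/O module home in the corner of a test fixture

### The job

Pick up the light grey input/output module by its grip rib, slide its front end under the reader bridge of the test fixture, and press it into the corner so that it lies flat on the plate, square and flush against both the end stop and the side stop, with the sprung contact pins pushed in. Finish while still holding it firmly against both stops with the gripper: the pins push it out again if you let go. Leave the multimeter, the screwdriver and the relay where they are.

Things in the scene. Friction and masses are not known exactly. Their poses are not given: they have to be found in the camera images.
- module: Light grey smooth plastic input/output module (friction on the plate and stops about 0.25), loose on the bench (0.2 to 0.45 kg). Body 120 mm long (x), 60 mm wide (y), 30 mm high, two black terminal strips on top towards the front (34 mm high in all), a grip rib on top near the rear. Origin: centre of the underside; +x to the front end (away from the rib), +y to its left, +z up.
- module_rib (a point): The middle of the grip rib, at x = -38, y = 0, z = 47 mm in the module's frame; axes as the module's. The rib, of the same grey plastic, is 40 mm long (x) and 16 mm thick (y) and stands from 30 to 64 mm above the module's underside.
- module_corner (a point): The module's front left lower corner, at x = +60, y = +30, z = 0 mm in the module's frame; axes as the module's. This corner goes to the fixture's corner.
- fixture: The fixed test fixture: a grey metal plate 10 mm thick, from x = -115 to +105 mm and y = -90 to +90 mm of its origin, which lies on the bench under the plate. +x is the way the module slides in (roughly away from the robot), +y towards the side stop, +z up. It carries the bridge, the two steel stops and their pins. With the module home, its rib is centred at x = -28, y = 0 mm.
- bridge (a point): Centre of the underside of the black reader bridge's bar, 42 mm above the plate's top, at x = 38, y = 0 mm of the fixture; axes as the fixture's. The bar is 28 mm wide (x) and 12 mm thick, with a reader box on it up to 70 mm above the plate; its posts leave 65 mm free either side of this point. The module's front passes under it from the -x side; its rib stays on that side.
- corner (a point): The inner corner between the two stops, on the plate's top (10 mm above the bench), at x = +70, y = +30 mm in the fixture's frame, same axes. When the module is home, module_corner lies here and the module's x axis is parallel to the fixture's.
- end_stop: Steel bar fixed to the fixture across the end of the path, 22 mm high above the plate, 14 mm thick, y = -46 to +34 mm; its face towards -x lies at x = +70 mm of the fixture. Origin and axes as the fixture's.
- side_stop: Steel bar fixed along the left of the path, 22 mm high above the plate, 14 mm thick, x = -55 to +55 mm; its face towards -y lies at y = +30 mm of the fixture. Origin and axes as the fixture's.
- end_pin (a joint): Brass sprung pin of 8 mm diameter standing 4 mm out of the end stop's face at y = 0, 13 mm above the plate. Value: how far it is pushed in (m), 0 = free, 0.004 = level with the face; it pushes back with 2 N at first and 4 N when level.
- side_pin (a joint): The like pin in the side stop's face at x = -15 mm of the fixture, 13 mm above the plate; same values and forces.
- multimeter: Bystander: yellow hand-held multimeter lying flat, 150 by 75 by 34 mm. Origin: centre of its underside.
- screwdriver: Bystander: screwdriver lying on the bench, about 200 mm long along its x axis. Origin: on its length, at its underside.
- relay: Bystander: white relay block, 50 by 60 by 40 mm with a clear cap (60 mm high in all). Origin: centre of its underside.
Things that resemble listed ones, but are neither listed nor needed, are in the scene too. Leave any blue look-alike of the module alone.

How it is judged:
On the way:
1. the front end of the module is under the bridge, low over the plate (x of module_corner in the frame of corner above -0.043 m and y of module_corner in the frame of corner between -0.06 and 0.01 m and z of module_corner in the frame of corner below 0.012 m), for 0.1 s.
At the end, for the whole second after the job is handed in: Through the last second the module rests flat on the plate (3 mm, 0.03 rad), square (0.03 rad), its front left corner within 2 mm of the fixture's corner both ways, pressing on each stop with over 1 N, at rest, the fingers still bearing on it (x of module_corner in the frame of corner between -0.002 and 0.003 m and y of module_corner in the frame of corner between -0.002 and 0.003 m and z of module_corner in the frame of corner between -0.003 and 0.003 m and angle between the x axis of module and the x axis of fixture, either way round below 0.03 rad and angle between module's own z axis and vertical below 0.03 rad and contact force between module and end_stop above 1 N and contact force between module and side_stop above 1 N and contact force between the fingers and module above 1 N and linear speed of module below 0.01 m/s); the arm keeps its last pose, push and grip.
It fails at once if a bystander is shoved more than 30 mm (distance of any of multimeter, screwdriver, relay from where it was at the start of the episode above 0.03 m).
It also fails if it takes over 45 s, if anything falls off the work surface, if the arm or the gripper's body presses on something with over 40 N, if the wrist force passes 120 N, or if a joint passes its speed limit or range.

### The arm

A 7-joint arm with a two-finger parallel gripper is mounted at the origin on the work surface. World frame = base frame: x ahead of the robot, y to its left, z up, the work surface at z = 0. Lengths are in m, angles in rad, forces in N, time in s.
With the tool pointing down it reaches from about 0.35 to 0.9 m from the base axis. Payload 19.9 kg.
Tool frame: the origin (TCP) lies on the centre line of the jaws, within the pads' length; the fingertips stand 22 mm ahead of it and the grasp point (between the pads) lies 3 mm ahead of it; z points along the fingers, x is the direction in which the jaws open and shut, and the axes are right-handed (so a half turn about z gives the same grasp; the last joint's range is limited). The gripper opens to 94 mm and grips with 3 to 60 N. Pads are 16 mm wide; open, the fingers measure 119 mm over their backs; the gripper's body (75 mm by 177 mm) begins 78 mm behind the grasp point.
Start: joints at [-1.185, 0.417, -0.01, 1.614, 0.005, 1.111, -0.053], TCP at [0.259, 0.569, 0.227] pointing down, gripper open.
Joint ranges: [-2.81, 2.81], [-0.39, 2.02], [-1.27, 1.25], [0.06, 2.57], [-1.19, 4.33], [0.19, 2], [-2.82, 2.82]. Speed limits (rad/s): [1.89, 1.89, 2.39, 2.39, 3.01, 3.01, 3.01].

### API

Orientations are given as [roll, pitch, yaw] about the fixed x, y, z axes, in that order (R = Rz(yaw) Ry(pitch) Rx(roll)).
In Python, from workcell import arm gives the robot as it stands.
- The arm moves only by the tool move_arm, never from a script. Its arguments are lists of equal length, an entry for each row: "delta_rot": the turn, a rotation vector about the tool's x, y, z in rad, a list of three; "linear": the shift along the tool's x, y, z in m, a list of three; "grip": the closure, from 0 (fully open) to 1 (shut). A call has 1 to 5 rows; each row is the pose to reach, as a shift and turn from the pose measured when the call began, along the tool's axes at that moment; what a row does not reach only later rows make up. A row lasts 1/12 s, in which the tool goes at most 41.7 mm and 7.16 degrees, less where a joint would pass 70% of its speed; a pose out of reach is approached as far as the arm can. A call with a gripper value outside its range is refused whole. The fingers move at their own pace and stop on an object; the grip force is fixed at half the most. Time passes only in rows, so rows that repeat a pose let the fingers close. It gives the time, the measured TCP pose, the force and the opening at its end, in the units of the state.
- arm.get_state(): the state, without advancing time (a new reading comes with each control period).
- arm.capture(name): name is "scene" or "top" or "wrist"; returns the picture (480x640x3 uint8, red, green, blue); there is no depth.
- arm.get_calibration(name): a dict with "fx", "fy", "cx", "cy" (pixels), "T" (4x4, takes a point from camera to world coordinates). Camera axes: x right, y down, z forward; pixel columns grow to the right and rows downward; lengths in m; the calibration is good to about 2 mm. A picture is of the moment at which its call begins: read the wrist's pose just before it. get_calibration takes no time and is no camera call; for the wrist camera it gives the pose at the moment of the call.
- arm.sign_off(): hands the job in, once; it reports no verdict.
Trained networks look in the newest picture that a camera, given by its name, has taken for a name from the list of things; names that differ only in an ending like _2 or _b are one class to them, and where a whole thing is asked for, a point or a joint stands for the part that bears it (a point fixed in the world has none). Each returns a list of dicts, best first, with "confidence" (0 to 1); they miss things now and then, are a little off and sometimes report something else, mostly with a low value. They report only what shows in the picture. A call takes as long as a camera call. They do not tell look-alikes from the thing itself.
- arm.search_frame(name, camera): "xyz" ([x, y, z] in m, in world coordinates, good to about 4 mm: the middle of the surface that is visible of it).
- arm.masks_of(name, camera): "pixels" (480x640 bool, what is visible of it).
The state is a dict: "time_s": time; "q": joint angles; "joint_vel": joint speeds; "joint_efforts": joint torques, N m; "tcp_pos": TCP position; "tcp_rot": TCP orientation; "wrist_force": force on the tool from outside, world axes, zero at the start; "wrist_torque": the same for the moment, N m; "grip_width": finger opening in m.
Only numpy, scipy, OpenCV 4.12 (cv2) and the standard library are available. Lean on these libraries where they do the work, as an engineer would, in place of code of your own. Each camera call takes 0.05 s, during which the arm holds its last target. There are 200 camera calls.

## Working session

There is one attempt and no reset: what is moved stays moved. The work goes in short steps, Python scripts to look and compute and a tool call to move; the robot and the scene stay as the last step left them, time stands still between calls to the robot, and variables do not carry over. Pictures are saved under pics/ and viewed, about 8 in all and at most 12, crops included, and the job is handed in when it is done.

Besides the shell and the picture viewer there is one more tool, called as name(argument=value, ...), one argument or row to a line, values as JSON. move_arm: Moves the arm, as the interface text tells. Its arguments: {"type":"object","properties":{"delta_rot":{"type":"array"},"linear":{"type":"array"},"grip":{"type":"array"}},"required":["delta_rot","linear","grip"]}

```bash
mkdir -p pics; cat > h.py <<'E'
from workcell import arm
import numpy as np, cv2
from scipy.spatial.transform import Rotation as R
def save(n,img): cv2.imwrite('pics/'+n,cv2.cvtColor(img,cv2.COLOR_RGB2BGR))
def proj(c,p):
    T=np.linalg.inv(np.array(c['T'])); p=np.atleast_2d(p)@T[:3,:3].T+T[:3,3]
    return np.c_[c['fx']*p[:,0]/p[:,2]+c['cx'],c['fy']*p[:,1]/p[:,2]+c['cy']]
def back(c,uv,z):
    T=np.array(c['T']); uv=np.atleast_2d(uv).astype(float)
    d=np.c_[(uv[:,0]-c['cx'])/c['fx'],(uv[:,1]-c['cy'])/c['fy'],np.ones(len(uv))]@T[:3,:3].T
    return T[:3,3]+d*((z-T[2,3])/d[:,2])[:,None]
E
python3 - <<'E'
from h import *
s=arm.get_state();print({k:np.round(v,3) for k,v in s.items()})
for n in('top','scene'):
    im=arm.capture(n);save(n+'0.png',im);c=arm.get_calibration(n);print(n,c['fx'],np.round(c['T'],3).tolist())
    np.save(n+'0.npy',im)
    for o in('module','module_rib','fixture','bridge','end_stop','side_stop','multimeter','screwdriver','relay'):
        r=arm.search_frame(o,n)
        print(o,[(np.round(x['xyz'],3).tolist(),round(x['confidence'],2),proj(c,x['xyz'])[0].round().tolist()) for x in r])
E
```

```text
{'time_s': np.float64(0.0), 'q': array([-1.185,  0.418, -0.01 ,  1.614,  0.005,  1.111, -0.053]), 'joint_vel': array([ 0.001, -0.   , -0.001, -0.001,  0.   ,  0.001,  0.002]), 'joint_efforts': array([ 1.0000e-03, -8.5123e+01,  6.3900e-01, -4.2600e+01, -4.9000e-02,
        1.8000e-02,  0.0000e+00]), 'tcp_pos': array([0.259, 0.568, 0.227]), 'tcp_rot': array([3.141e+00, 1.000e-03, 1.143e+00]), 'wrist_force': array([ 0.057,  0.712, -0.556]), 'wrist_torque': array([ 0.013,  0.014, -0.069]), 'grip_width': np.float64(0.094)}
top 479.8006863151716 [[-0.021, -0.996, 0.091, 0.459], [-1.0, 0.023, 0.019, -0.003], [-0.021, -0.091, -0.996, 1.293], [0.0, 0.0, 0.0, 1.0]]
module [([0.397, -0.191, 0.033], 0.9, [412.0, 305.0]), ([0.734, -0.155, 0.033], 0.9, [394.0, 177.0]), ([0.387, -0.354, 0.032], 0.87, [476.0, 307.0]), ([0.575, -0.374, 0.028], 0.65, [479.0, 235.0])]
module_rib [([0.397, -0.191, 0.03], 0.98, [412.0, 305.0]), ([0.562, -0.236, 0.028], 0.74, [427.0, 241.0]), ([0.571, -0.377, 0.03], 0.72, [481.0, 237.0]), ([0.737, -0.154, 0.03], 0.71, [394.0, 177.0])]
fixture [([0.585, 0.164, 0.014], 0.75
[... 882 characters left out ...]
75.0])]
module_rib [([0.746, -0.161, 0.032], 0.94, [312.0, 297.0]), ([0.58, -0.385, 0.025], 0.93, [202.0, 298.0]), ([0.568, -0.25, 0.03], 0.83, [246.0, 275.0]), ([0.42, -0.366, 0.029], 0.82, [183.0, 264.0]), ([0.422, -0.201, 0.032], 0.6, [236.0, 243.0])]
fixture [([0.631, 0.152, 0.014], 0.66, [374.0, 241.0])]
bridge [([0.63, 0.147, 0.014], 0.73, [372.0, 242.0])]
end_stop [([0.672, 0.143, 0.027], 0.77, [381.0, 245.0])]
side_stop [([0.629, 0.194, 0.029], 0.4, [384.0, 232.0])]
multimeter [([0.442, 0.42, 0.034], 0.88, [396.0, 187.0])]
screwdriver [([0.373, -0.479, 0.017], 0.88, [137.0, 273.0])]
relay [([0.745, -0.304, 0.038], 0.82, [263.0, 317.0]), ([0.375, -0.479, 0.024], 0.47, [137.0, 272.0])]
```

View pics/top0.png

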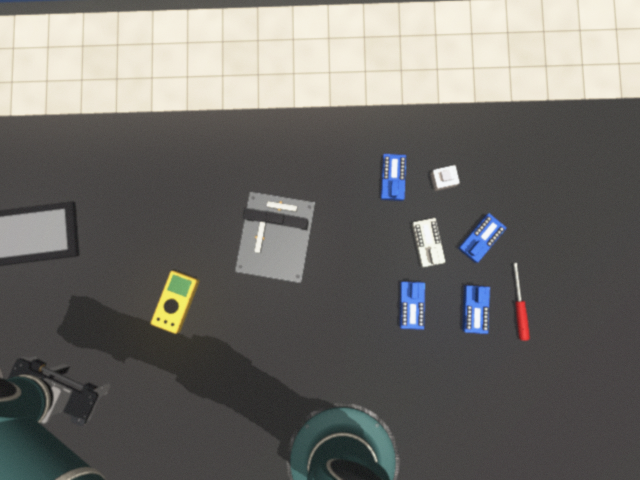

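View pics/scene0.png

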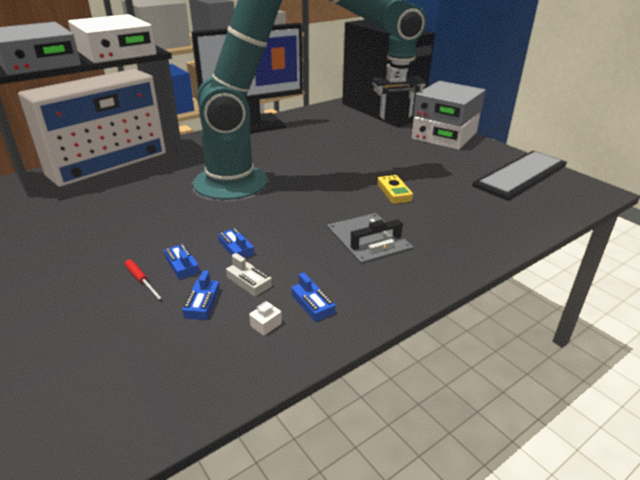

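The top picture holds the wanted light grey module at (428,243), its front pointing up. It could be mistaken for the blue look-alikes at (394,177), (412,305), (477,309) and (483,237), or for the white relay at (444,178). The description says light grey with a rib, so I choose (428,243). The fixture is at (275,237), with its bridge towards the top. Next I take a close crop and fit both.

```bash
python3 - <<'E'
from h import *
im=np.load('top0.npy');c=arm.get_calibration('top')
a=cv2.resize(im[205:280,385:485],None,fx=4,fy=4,interpolation=cv2.INTER_CUBIC)
b=cv2.resize(im[185:290,225:325],None,fx=4,fy=4,interpolation=cv2.INTER_CUBIC)
o=np.zeros((420,800,3),np.uint8);o[:300,:400]=a;o[:420,400:]=b;save('crop1.png',o)
# plate: grey, brighter than bench, in window
g=cv2.cvtColor(im,cv2.COLOR_RGB2GRAY)
print('bench',g[260,340],'plate',g[260,290])
m=np.zeros_like(g);m[185:290,225:325]=(g[185:290,225:325]>75)
m=cv2.morphologyEx(m,cv2.MORPH_CLOSE,np.ones((15,15)))
k=max(cv2.findContours(m,0,1)[0],key=cv2.contourArea)
P=back(c,k[:,0],.01)[:,:2]
r=cv2.minAreaRect((P*1000).astype(np.float32));print('plate mm',r,cv2.boxPoints(r).round(1).tolist())
m=np.zeros_like(g);hs=im.astype(int)
m[210:275,405:452]=(g[210:275,405:452]>110)
m=cv2.morphologyEx(m,cv2.MORPH_CLOSE,np.ones((7,7)))
k=max(cv2.findContours(m,0,1)[0],key=cv2.contourArea)
P=back(c,k[:,0],.03)[:,:2]
r=cv2.minAreaRect((P*1000).astype(np.float32));print('module mm',r,cv2.boxPoints(r).round(1).tolist())
E
```

```text
bench 74 plate 161
plate mm ((586.326171875, 169.29598999023438), (267.3143615722656, 281.59527587890625), 88.78690338134766) [[442.70001220703125, 38.599998474121094], [724.2999877929688, 32.70000076293945], [729.9000244140625, 299.8999938964844], [448.3999938964844, 305.8999938964844]]
module mm ((560.5050048828125, -240.16128540039062), (124.327880859375, 64.6067123413086), 10.038980484008789) [[493.70001220703125, -219.1999969482422], [504.8999938964844, -282.79998779296875], [627.2999877929688, -261.1000061035156], [616.0999755859375, -197.5]]
```

View pics/crop1.png

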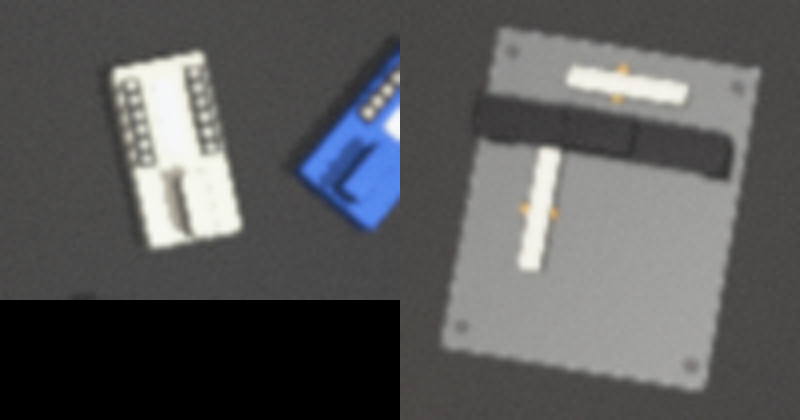

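The crop confirms it: a light grey module, terminal strips at the front (up), rib at the rear, about (180,205) in the crop. The fixture's end stop is at the top, the side stop on the left and the bridge bar between them.

```bash
cat >> h.py <<'E'
def go(x,y,z,yaw,roll=np.pi):
    s=arm.get_state();Rc=R.from_euler('xyz',s['tcp_rot'])
    d=Rc.inv().apply(np.array([x,y,z])-s['tcp_pos']); w=(Rc.inv()*R.from_euler('xyz',[np.pi,0,yaw])).as_rotvec()
    print('lin',d.round(4).tolist(),'rot',w.round(4).tolist(),'tcp',np.round(s['tcp_pos'],4).tolist(),np.round(s['tcp_rot'],4).tolist(),'t',round(float(s['time_s']),2),'q',np.round(s['q'],2).tolist(),'F',np.round(s['wrist_force'],1).tolist(),'w',round(float(s['grip_width']),4))
E
python3 - <<'E'
from h import *
im=np.load('top0.npy');c=arm.get_calibration('top')
uv=np.array([[500,28],[760,68],[705,390],[443,347]],float);uv=(uv-[400,0])/4+[225,185]
P=back(c,uv,.01)[:,:2];print(P.round(4).tolist())
L=np.array([[105,90],[105,-90],[-115,-90],[-115,90]])/1000.
A=L-L.mean(0);B=P-P.mean(0)
th=np.arctan2((A[:,0]*B[:,1]-A[:,1]*B[:,0]).sum(),(A*B).sum());Rm=np.array([[np.cos(th),-np.sin(th)],[np.sin(th),np.cos(th)]])
t=P.mean(0)-Rm@L.mean(0);print('fix',t,th,'res mm',((L@Rm.T+t-P)*1000).round(1).tolist())
s=arm.get_state();Tt=np.eye(4);Tt[:3,:3]=R.from_euler('xyz',s['tcp_rot']).as_matrix();Tt[:3,3]=s['tcp_pos']
cw=arm.get_calibration('wrist');print('cam in tool',(np.linalg.inv(Tt)@cw['T']).round(3).tolist(),cw['fx'])
go(0.48,0.17,0.30,1.42)
E
```

```text
[[0.7093, 0.2345], [0.6774, 0.0581], [0.4613, 0.0989], [0.4937, 0.2742]]
fix [0.59034199 0.1655191 ] -0.18302778610282575 res mm [[0.6, 0.4], [-0.2, -0.2], [-0.4, -0.9], [-0.1, 0.7]]
cam in tool [[1.0, -0.0, -0.001, -0.001], [0.001, 0.965, 0.264, -0.078], [0.001, -0.264, 0.965, -0.157], [0.0, 0.0, 0.0, 1.0]] 332.83185898507907
lin [-0.2712, 0.3662, -0.0725] rot [0.0, 0.0001, -0.277] tcp [0.2593, 0.5687, 0.2274] [3.1416, 0.0001, 1.143] t 1.0 q [-1.18, 0.42, -0.01, 1.61, 0.0, 1.11, -0.05] F [0.1, 0.2, 0.7] w 0.0937
```

```bash
python3 -c "
from h import *
go(.55,.17,.28,1.388)"
```

```text
lin [-0.2421, 0.4299, -0.0525] rot [0.0, 0.0001, -0.245] tcp [0.2593, 0.5687, 0.2274] [3.1416, 0.0001, 1.143] t 1.0 q [-1.18, 0.42, -0.01, 1.61, 0.0, 1.11, -0.05] F [0.1, 0.2, 0.7] w 0.0937
```

move_arm(
  linear=[
    [-0.242,0.43,-0.052],
    [-0.242,0.43,-0.052],
    [-0.242,0.43,-0.052],
    [-0.242,0.43,-0.052],
    [-0.242,0.43,-0.052],
  ],
  delta_rot=[
    [0,0,0],
    [0,0,0],
    [0,0,0],
    [0,0,0],
    [0,0,0],
  ],
  grip=[0,0,0,0,0],
)

```text
time_s: 1.42
tcp_pos: [0.3822, 0.3996, 0.2496]
tcp_rot: [3.142, -0.0, 1.143]
wrist_force: [1.1, -0.3, -0.4]
grip_width: 0.0937
```

```bash
python3 -c "
from h import *
go(.55,.17,.28,1.388)"
```

```text
lin [-0.1393, 0.2479, -0.0304] rot [0.0001, -0.0003, -0.2449] tcp [0.3822, 0.3996, 0.2496] [3.1416, -0.0003, 1.1431] t 1.42 q [-0.92, 0.27, 0.07, 1.77, -0.02, 1.1, 0.3] F [1.1, -0.3, -0.4] w 0.0937
```

move_arm(
  linear=[
    [-0.139,0.248,-0.03],
    [-0.139,0.248,-0.03],
    [-0.139,0.248,-0.03],
    [-0.139,0.248,-0.03],
    [-0.139,0.248,-0.03],
  ],
  delta_rot=[
    [0,0,-0.245],
    [0,0,-0.245],
    [0,0,-0.245],
    [0,0,-0.245],
    [0,0,-0.245],
  ],
  grip=[0,0,0,0,0],
)

```text
time_s: 1.83
tcp_pos: [0.4986, 0.2405, 0.2707]
tcp_rot: [3.141, -0.001, 1.389]
wrist_force: [1.3, 0.9, -0.7]
grip_width: 0.0939
```

```bash
python3 -c "
from h import *
go(.55,.17,.28,1.388)"
```

```text
lin [-0.06, 0.0634, -0.0093] rot [0.0005, -0.0008, 0.0006] tcp [0.4986, 0.2405, 0.2707] [3.1411, -0.0008, 1.3886] t 1.83 q [-0.63, 0.25, 0.15, 1.75, -0.04, 1.15, 0.92] F [1.3, 0.9, -0.7] w 0.0939
```

move_arm(
  linear=[
    [-0.06,0.063,-0.01],
    [-0.06,0.063,-0.01],
    [-0.06,0.063,-0.01],
    [-0.06,0.063,-0.01],
  ],
  delta_rot=[
    [0,0,0],
    [0,0,0],
    [0,0,0],
    [0,0,0],
  ],
  grip=[0,0,0,0],
)

```text
time_s: 2.17
tcp_pos: [0.5512, 0.1669, 0.2809]
tcp_rot: [3.14, -0.0, 1.384]
wrist_force: [0.7, 1.0, -0.5]
grip_width: 0.0938
```

```bash
python3 - <<'E'
from h import *
go(.51,-.245,.25,1.746)
c=arm.get_calibration('wrist');im=arm.capture('wrist');np.save('w1.npy',im)
import json;json.dump({k:np.array(v).tolist() for k,v in c.items() if k in('fx','fy','cx','cy','T')},open('w1.json','w'))
# predicted outline of plate and stops
t=np.array([.5903,.1655]);th=-.183;Rm=np.array([[np.cos(th),-np.sin(th)],[np.sin(th),np.cos(th)]])
def F(p): p=np.array(p)/1000.;return np.c_[p[:,:2]@Rm.T+t,p[:,2]]
o=im.copy()
for q in([[105,90,10],[105,-90,10],[-115,-90,10],[-115,90,10]],[[70,34,32],[84,34,32],[84,-46,32],[70,-46,32]],[[-55,30,32],[55,30,32],[55,44,32],[-55,44,32]]):
    cv2.polylines(o,[(proj(c,F(q))*4).round().astype(np.int32)],True,(255,0,0),1,cv2.LINE_AA,2)
save('w1.png',o)
E
```

```text
lin [-0.4124, 0.0361, 0.0309] rot [0.0015, 0.0, -0.3624] tcp [0.5512, 0.1669, 0.2809] [3.1401, -0.0002, 1.3836] t 2.17 q [-0.51, 0.28, 0.2, 1.68, -0.06, 1.18, 1.09] F [0.7, 1.0, -0.5] w 0.0938
```

View pics/w1.png

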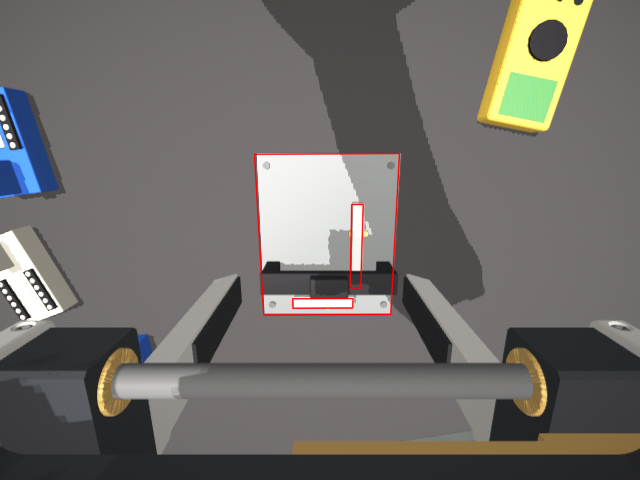

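The predicted outlines (red) lie on the plate (256–400, 153–315) and both stops within about 1 px, so the fixture pose holds. Now to the module.

move_arm(
  linear=[
    [-0.412,0.036,0.03],
    [-0.412,0.036,0.03],
    [-0.412,0.036,0.03],
    [-0.412,0.036,0.03],
    [-0.412,0.036,0.03],
  ],
  delta_rot=[
    [0,0,0],
    [0,0,0],
    [0,0,0],
    [0,0,0],
    [0,0,0],
  ],
  grip=[0,0,0,0,0],
)

```text
time_s: 2.63
tcp_pos: [0.529, -0.0369, 0.2654]
tcp_rot: [3.141, -0.001, 1.389]
wrist_force: [0.8, -0.4, -0.3]
grip_width: 0.0942
```

move_arm(
  linear=[
    [-0.205,0.018,0.015],
    [-0.205,0.018,0.015],
    [-0.205,0.018,0.015],
    [-0.205,0.018,0.015],
    [-0.205,0.018,0.015],
  ],
  delta_rot=[
    [0,0,-0.36],
    [0,0,-0.36],
    [0,0,-0.36],
    [0,0,-0.36],
    [0,0,-0.36],
  ],
  grip=[0,0,0,0,0],
)

```text
time_s: 3.05
tcp_pos: [0.5115, -0.2239, 0.2514]
tcp_rot: [3.14, -0.002, 1.756]
wrist_force: [0.5, 0.8, -0.1]
grip_width: 0.0939
```

```bash
python3 -c "
from h import *
go(.52,-.245,.25,1.746)"
```

```text
lin [-0.0223, 0.0045, 0.0014] rot [0.0017, -0.0016, 0.0097] tcp [0.5115, -0.2239, 0.2514] [3.1399, -0.0016, 1.7557] t 3.05 q [0.05, 0.29, 0.38, 1.77, -0.12, 1.11, 2.22] F [0.5, 0.8, -0.1] w 0.0939
```

move_arm(
  linear=[
    [-0.022,0.004,0],
    [-0.022,0.004,0],
    [-0.022,0.004,0],
  ],
  delta_rot=[
    [0,0,0.01],
    [0,0,0.01],
    [0,0,0.01],
  ],
  grip=[0,0,0],
)

```text
time_s: 3.3
tcp_pos: [0.5197, -0.2443, 0.251]
tcp_rot: [3.14, -0.002, 1.746]
wrist_force: [0.2, 1.1, 0.2]
grip_width: 0.0941
```

```bash
python3 - <<'E'
from h import *
c=arm.get_calibration('wrist');im=arm.capture('wrist');np.save('w2.npy',im)
g=im.astype(int);print(arm.get_state()['tcp_pos'])
ms=arm.masks_of('module','wrist')
M0=np.array([.5605,-.2402,0]);th=.175
def M(p,x=.5605,y=-.2402,th=.175):
    p=np.array(p)/1000.;Rm=np.array([[np.cos(th),-np.sin(th)],[np.sin(th),np.cos(th)]]);return np.c_[p[:,:2]@Rm.T+[x,y],p[:,2]]
o=im.copy()
top=[[60,30,30],[60,-30,30],[-60,-30,30],[-60,30,30]];rib=[[-18,8,64],[-18,-8,64],[-58,-8,64],[-58,8,64]]
for q in(top,rib): cv2.polylines(o,[(proj(c,M(q))*4).round().astype(np.int32)],True,(255,0,0),1,cv2.LINE_AA,2)
save('w2.png',o[:,:])
for m in ms: print(m['confidence'],np.argwhere(m['pixels']).mean(0).round(),m['pixels'].sum(),im[m['pixels']].mean(0).round())
E
```

```text
[ 0.51982043 -0.24324322  0.25105735]
0.81 [114. 389.] 6831 [149. 203. 229.]
0.65 [250. 318.] 5026 [229. 228. 225.]
0.65 [383. 358.] 2394 [109. 153. 204.]
0.62 [238. 201.] 5312 [130. 187. 225.]
0.55 [ 71. 239.] 7760 [149. 196. 223.]
```

View pics/w2.png

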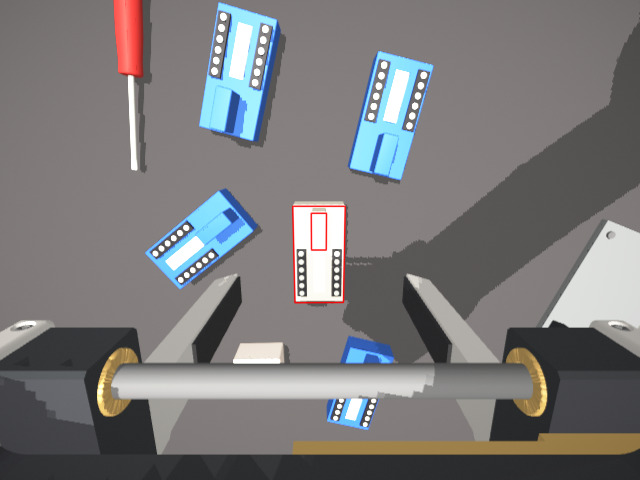

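The projected module outline and rib (red, 293–345 × 206–302) match the picture. Descend onto the rib with the jaws half closed.

```bash
python3 -c "
from h import *
go(.523,-.2468,.055,1.746)"
```

```text
lin [-0.0049, 0.0021, 0.1962] rot [0.0016, -0.0025, 0.002] tcp [0.5198, -0.2429, 0.2512] [3.14, -0.0025, 1.748] t 3.4 q [0.08, 0.32, 0.38, 1.73, -0.13, 1.12, 2.25] F [-0.2, 1.0, 0.2] w 0.0939
```

move_arm(
  linear=[
    [-0.005,0.002,0.04],
    [-0.005,0.002,0.08],
    [-0.005,0.002,0.11],
    [-0.005,0.002,0.14],
    [-0.005,0.002,0.15],
  ],
  delta_rot=[
    [0.0016,-0.0025,0.002],
    [0.0016,-0.0025,0.002],
    [0.0016,-0.0025,0.002],
    [0.0016,-0.0025,0.002],
    [0.0016,-0.0025,0.002],
  ],
  grip=[0.4,0.4,0.4,0.4,0.4],
)

```text
time_s: 3.82
tcp_pos: [0.5216, -0.2442, 0.0976]
tcp_rot: [-3.138, -0.003, 1.749]
wrist_force: [-1.3, 0.2, -1.6]
grip_width: 0.064
```

```bash
python3 -c "
from h import *
go(.523,-.2468,.055,1.746)"
```

```text
lin [-0.003, 0.0011, 0.0426] rot [-0.0038, -0.0029, 0.0026] tcp [0.5216, -0.2442, 0.0976] [-3.1378, -0.0029, 1.7485] t 3.82 q [0.12, 0.51, 0.34, 1.85, -0.22, 0.82, 2.32] F [-1.3, 0.2, -1.6] w 0.064
```

move_arm(
  linear=[
    [-0.003,0.001,0.025],
    [-0.003,0.001,0.0425],
    [-0.003,0.001,0.0425],
    [-0.003,0.001,0.0425],
  ],
  delta_rot=[
    [-0.004,-0.003,0.003],
    [-0.004,-0.003,0.003],
    [-0.004,-0.003,0.003],
    [-0.004,-0.003,0.003],
  ],
  grip=[0.4,0.4,0.4,0.4],
)

```text
time_s: 4.15
tcp_pos: [0.5234, -0.2458, 0.0555]
tcp_rot: [3.141, -0.0, 1.747]
wrist_force: [0.1, -0.2, 1.3]
grip_width: 0.0564
```

```bash
python3 - <<'E'
from h import *
go(.523,-.2468,.055,1.746)
im=arm.capture('wrist');save('w3.png',im)
E
```

```text
lin [-0.0009, -0.0006, 0.0005] rot [0.0002, -0.0003, 0.0011] tcp [0.5234, -0.2458, 0.0555] [3.1414, -0.0003, 1.7471] t 4.15 q [0.14, 0.57, 0.31, 1.87, -0.25, 0.74, 2.34] F [0.1, -0.2, 1.3] w 0.0564
```

View pics/w3.png

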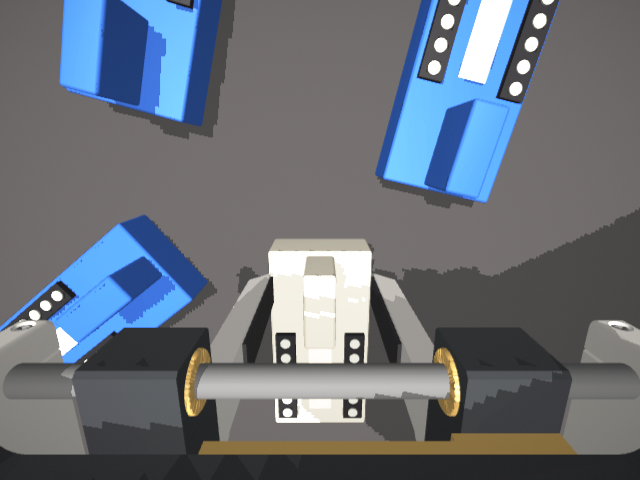

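The fingers straddle the rib (305–336, 257–347) evenly and clear of the strips. Close and check the width.

move_arm(
  linear=[
    [0,0,0],
    [0,0,0],
    [0,0,0],
    [0,0,0],
    [0,0,0],
  ],
  delta_rot=[
    [0,0,0],
    [0,0,0],
    [0,0,0],
    [0,0,0],
    [0,0,0],
  ],
  grip=[1,1,1,1,1],
)

```text
time_s: 4.62
tcp_pos: [0.5237, -0.2461, 0.0563]
tcp_rot: [3.14, 0.0, 1.747]
wrist_force: [0.1, 0.5, -0.3]
grip_width: 0.0261
```

move_arm(
  linear=[
    [0,0,0],
    [0,0,0],
    [0,0,-0.015],
    [0,0,-0.03],
    [0,0,-0.06],
  ],
  delta_rot=[
    [0,0,0],
    [0,0,0],
    [0,0,0],
    [0,0,0],
    [0,0,0],
  ],
  grip=[1,1,1,1,1],
)

```text
time_s: 5.03
tcp_pos: [0.522, -0.2454, 0.1145]
tcp_rot: [-3.139, -0.002, 1.747]
wrist_force: [0.1, -0.1, -3.3]
grip_width: 0.0156
```

```bash
python3 - <<'E'
from h import *
go(.46,.16,.13,1.388)
E
```

```text
lin [0.41, 0.0099, -0.0147] rot [-0.0033, -0.0015, 0.3589] tcp [0.522, -0.2454, 0.1145] [-3.1386, -0.002, 1.7469] t 5.03 q [0.12, 0.49, 0.35, 1.84, -0.21, 0.86, 2.31] F [0.1, -0.1, -3.3] w 0.0156
```

The rib is held (opening 15.6 mm, about 3.3 N lifted). Carry it to the entry point in front of the bridge, high enough to clear everything.

move_arm(
  linear=[
    [0.04,0.003,-0.025],
    [0.08,0.007,-0.04],
    [0.12,0.01,-0.04],
    [0.16,0.013,-0.04],
    [0.2,0.016,-0.04],
  ],
  delta_rot=[
    [0,0,0],
    [0,0,0],
    [0,0,0],
    [0,0,0],
    [0,0,0],
  ],
  grip=[1,1,1,1,1],
)

```text
time_s: 5.45
tcp_pos: [0.5023, -0.0455, 0.1552]
tcp_rot: [-3.139, -0.002, 1.747]
wrist_force: [1.8, -0.2, -2.5]
grip_width: 0.0159
```

```bash
python3 - <<'E'
from h import *
go(.495,.173,.15,1.388)
E
```

```text
lin [0.2164, 0.031, 0.0055] rot [-0.0029, -0.0016, 0.3585] tcp [0.5023, -0.0455, 0.1552] [-3.1391, -0.0021, 1.7465] t 5.45 q [-0.24, 0.3, 0.31, 1.99, -0.12, 0.87, 1.89] F [1.8, -0.2, -2.5] w 0.0159
```

move_arm(
  linear=[
    [0.04,0.006,0.005],
    [0.08,0.012,0.005],
    [0.12,0.017,0.005],
    [0.16,0.023,0.005],
    [0.2,0.029,0.005],
  ],
  delta_rot=[
    [-0.003,-0.002,0.07],
    [-0.003,-0.002,0.14],
    [-0.003,-0.002,0.21],
    [-0.003,-0.002,0.28],
    [-0.003,-0.002,0.3585],
  ],
  grip=[1,1,1,1,1],
)

```text
time_s: 5.87
tcp_pos: [0.4951, 0.1584, 0.1505]
tcp_rot: [-3.141, 0.0, 1.385]
wrist_force: [2.1, -0.5, -2.5]
grip_width: 0.016
```

```bash
python3 - <<'E'
from h import *
go(.495,.173,.10,1.388)
E
```

```text
lin [0.0143, -0.0028, 0.0505] rot [-0.0002, 0.0004, -0.0033] tcp [0.4951, 0.1584, 0.1505] [-3.1414, 0.0004, 1.3847] t 5.87 q [-0.61, 0.33, 0.29, 1.95, -0.12, 0.87, 1.13] F [2.1, -0.5, -2.5] w 0.016
```

move_arm(
  linear=[
    [0.014,-0.003,0.02],
    [0.014,-0.003,0.04],
    [0.014,-0.003,0.05],
    [0.014,-0.003,0.05],
    [0.014,-0.003,0.05],
  ],
  delta_rot=[
    [0,0,-0.003],
    [0,0,-0.003],
    [0,0,-0.003],
    [0,0,-0.003],
    [0,0,-0.003],
  ],
  grip=[1,1,1,1,1],
)

```text
time_s: 6.28
tcp_pos: [0.4948, 0.1716, 0.1005]
tcp_rot: [-3.141, 0.001, 1.386]
wrist_force: [0.2, -0.6, -2.4]
grip_width: 0.0159
```

```bash
python3 - <<'E'
from h import *
go(.495,.173,.070,1.388)
im=arm.capture('scene')
c=arm.get_calibration('scene')
t=np.array([.5903,.1655]);th=-.183;Rm=np.array([[np.cos(th),-np.sin(th)],[np.sin(th),np.cos(th)]])
a=im[170:290,310:430]
a=cv2.resize(a,None,fx=5,fy=5,interpolation=cv2.INTER_CUBIC);save('s4.png',a)
E
```

```text
lin [0.0014, -0.0001, 0.0305] rot [-0.0008, 0.0014, -0.0017] tcp [0.4948, 0.1716, 0.1005] [-3.1408, 0.0014, 1.3863] t 6.28 q [-0.61, 0.41, 0.27, 1.98, -0.15, 0.77, 1.13] F [0.2, -0.6, -2.4] w 0.0159
```

View pics/s4.png

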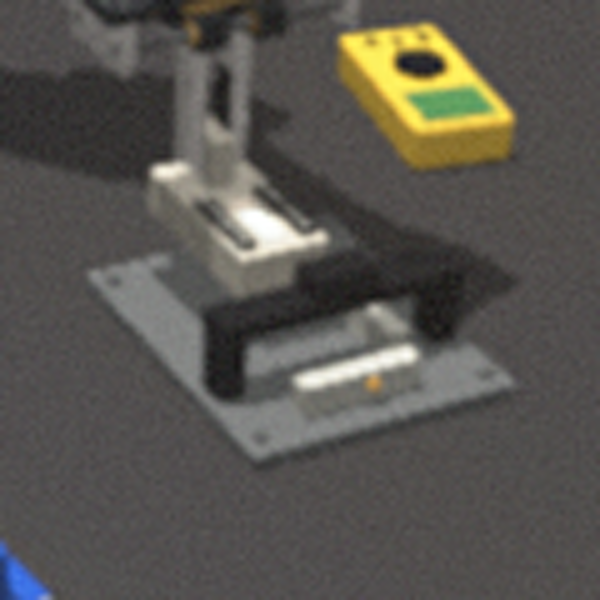

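The module hangs level in front of the bridge (front face about (270,265) in the crop) and is aligned with the opening. Lower it to just above the plate.

move_arm(
  linear=[
    [0.001,0,0.012],
    [0.001,0,0.022],
    [0.001,0,0.03],
    [0.001,0,0.03],
  ],
  delta_rot=[
    [0,0.001,-0.002],
    [0,0.001,-0.002],
    [0,0.001,-0.002],
    [0,0.001,-0.002],
  ],
  grip=[1,1,1,1],
)

```text
time_s: 6.67
tcp_pos: [0.4946, 0.1722, 0.0693]
tcp_rot: [-3.14, 0.001, 1.388]
wrist_force: [-0.6, -0.5, -3.0]
grip_width: 0.0155
```

```bash
python3 - <<'E'
from h import *
go(.495,.173,.068,1.388)
E
```

```text
lin [0.0008, 0.0003, 0.0013] rot [-0.0017, 0.0009, -0.0002] tcp [0.4946, 0.1722, 0.0693] [-3.1399, 0.0009, 1.3878] t 6.67 q [-0.6, 0.47, 0.25, 1.99, -0.17, 0.71, 1.15] F [-0.6, -0.5, -3.0] w 0.0155
```

move_arm(
  linear=[
    [0,0.015,0],
    [0,0.03,0],
    [0,0.045,0],
    [0,0.057,0],
    [0,0.057,0],
  ],
  delta_rot=[
    [-0.002,0.001,0],
    [-0.002,0.001,0],
    [-0.002,0.001,0],
    [-0.002,0.001,0],
    [-0.002,0.001,0],
  ],
  grip=[1,1,1,1,1],
)

```text
time_s: 7.08
tcp_pos: [0.5526, 0.161, 0.0693]
tcp_rot: [3.14, 0.0, 1.386]
wrist_force: [-1.4, -1.2, -2.3]
grip_width: 0.0157
```

```bash
python3 - <<'E'
from h import *
go(.5633,.1705,.0665,1.388)
E
```

```text
lin [0.0113, 0.0088, 0.0028] rot [0.0015, 0.0001, -0.0016] tcp [0.5526, 0.161, 0.0693] [3.1401, 0.0001, 1.3864] t 7.08 q [-0.53, 0.54, 0.25, 1.87, -0.19, 0.76, 1.2] F [-1.4, -1.2, -2.3] w 0.0157
```

move_arm(
  linear=[
    [0,0,0.001],
    [0,0,0.002],
    [0,0,0.003],
    [0,0,0.003],
  ],
  delta_rot=[
    [0.0015,0,-0.0015],
    [0.0015,0,-0.0015],
    [0.0015,0,-0.0015],
    [0.0015,0,-0.0015],
  ],
  grip=[1,1,1,1],
)

```text
time_s: 7.42
tcp_pos: [0.5523, 0.1612, 0.0665]
tcp_rot: [3.141, -0.0, 1.388]
wrist_force: [-0.2, 0.4, -0.7]
grip_width: 0.0154
```

```bash
python3 - <<'E'
from h import *
go(.5633,.1705,.0665,1.388)
E
```

```text
lin [0.0112, 0.0091, -0.0] rot [0.0002, -0.0002, 0.0002] tcp [0.5523, 0.1612, 0.0665] [3.1414, -0.0002, 1.3882] t 7.42 q [-0.53, 0.54, 0.25, 1.87, -0.19, 0.75, 1.21] F [-0.2, 0.4, -0.7] w 0.0154
```

move_arm(
  linear=[
    [0,0,0.001],
    [0,0,0.001],
    [0,0,0.001],
  ],
  delta_rot=[
    [0,0,0],
    [0,0,0],
    [0,0,0],
  ],
  grip=[1,1,1],
)

```text
time_s: 7.67
tcp_pos: [0.5526, 0.1614, 0.0664]
tcp_rot: [3.14, -0.001, 1.388]
wrist_force: [-3.1, -1.8, 14.0]
grip_width: 0.0157
```

```bash
python3 - <<'E'
from h import *
go(.5633,.1705,.0665,1.388)
E
```

```text
lin [0.0109, 0.0089, -0.0001] rot [0.0013, -0.0009, 0.0003] tcp [0.5526, 0.1614, 0.0664] [3.1403, -0.0009, 1.3883] t 7.67 q [-0.53, 0.54, 0.25, 1.87, -0.19, 0.75, 1.21] F [-3.1, -1.8, 14.0] w 0.0157
```

move_arm(
  linear=[
    [0.003,0.002,0.0002],
    [0.005,0.004,0.0002],
    [0.008,0.006,0.0002],
    [0.009,0.007,0.0002],
  ],
  delta_rot=[
    [0.001,-0.001,0],
    [0.001,-0.001,0],
    [0.001,-0.001,0],
    [0.001,-0.001,0],
  ],
  grip=[1,1,1,1],
)

```text
time_s: 8.0
tcp_pos: [0.5612, 0.1694, 0.0664]
tcp_rot: [-3.142, 0.0, 1.389]
wrist_force: [-6.6, -2.2, 11.8]
grip_width: 0.0159
```

```bash
cat >> h.py <<'E'
def tf():
    s=arm.get_state();print('F tool',R.from_euler('xyz',s['tcp_rot']).inv().apply(s['wrist_force']).round(1),'M',R.from_euler('xyz',s['tcp_rot']).inv().apply(s['wrist_torque']).round(2))
E
python3 - <<'E'
from h import *
go(.5633,.1705,.0665,1.388);tf()
E
```

```text
lin [0.0014, 0.0019, -0.0001] rot [-0.0001, 0.0001, 0.0006] tcp [0.5612, 0.1694, 0.0664] [-3.1415, 0.0001, 1.3886] t 8.0 q [-0.54, 0.56, 0.25, 1.84, -0.19, 0.77, 1.2] F [-6.6, -2.2, 11.8] w 0.0159
F tool [ -3.4  -6.1 -11.8] M [ 1.31 -0.98  0.12]
```

move_arm(
  linear=[
    [0.001,0.001,0],
    [0.0015,0.002,0],
    [0.0015,0.002,0],
  ],
  delta_rot=[
    [0,0,0],
    [0,0,0],
    [0,0,0],
  ],
  grip=[1,1,1],
)

```text
time_s: 8.25
tcp_pos: [0.5631, 0.1705, 0.0664]
tcp_rot: [-3.141, 0.001, 1.389]
wrist_force: [-5.2, -2.6, 7.6]
grip_width: 0.0157
```

```bash
python3 - <<'E'
from h import *
go(.5633,.1705,.0665,1.388);tf()
E
```

```text
lin [0.0, 0.0002, -0.0001] rot [-0.001, 0.0006, 0.0007] tcp [0.5631, 0.1705, 0.0664] [-3.1405, 0.0006, 1.3887] t 8.25 q [-0.54, 0.56, 0.25, 1.83, -0.19, 0.77, 1.2] F [-5.2, -2.6, 7.6] w 0.0157
F tool [-3.5 -4.6 -7.5] M [ 0.93 -0.69  0.08]
```

move_arm(
  linear=[
    [0.001,0.001,0],
    [0.001,0.001,0],
    [0.001,0.001,0],
  ],
  delta_rot=[
    [0,0,0],
    [0,0,0],
    [0,0,0],
  ],
  grip=[1,1,1],
)

```text
time_s: 8.5
tcp_pos: [0.5638, 0.1711, 0.0664]
tcp_rot: [-3.14, 0.001, 1.389]
wrist_force: [-5.5, -3.4, 8.5]
grip_width: 0.0161
```

```bash
python3 - <<'E'
from h import *
go(.5633,.1705,.0665,1.388);tf()
E
```

```text
lin [-0.0007, -0.0004, -0.0001] rot [-0.0021, 0.0013, 0.0005] tcp [0.5638, 0.1711, 0.0664] [-3.1395, 0.0013, 1.3885] t 8.5 q [-0.54, 0.56, 0.25, 1.83, -0.19, 0.77, 1.2] F [-5.5, -3.4, 8.5] w 0.0161
F tool [-4.4 -4.8 -8.5] M [ 1.1  -0.94  0.11]
```

move_arm(
  linear=[
    [0.0015,0.0015,0],
    [0.0015,0.0015,0],
    [0.0015,0.0015,0],
  ],
  delta_rot=[
    [0,0,0],
    [0,0,0],
    [0,0,0],
  ],
  grip=[1,1,1],
)

```text
time_s: 8.75
tcp_pos: [0.5648, 0.1718, 0.0664]
tcp_rot: [-3.138, 0.002, 1.388]
wrist_force: [-8.1, -4.0, 9.3]
grip_width: 0.0159
```

```bash
python3 - <<'E'
from h import *
go(.5633,.1705,.0665,1.388);tf()
E
```

```text
lin [-0.0016, -0.0013, -0.0001] rot [-0.0039, 0.0024, 0.0001] tcp [0.5648, 0.1718, 0.0664] [-3.1377, 0.0024, 1.3881] t 8.75 q [-0.54, 0.57, 0.25, 1.82, -0.19, 0.78, 1.2] F [-8.1, -4.0, 9.3] w 0.0159
F tool [-5.5 -7.3 -9.3] M [ 1.6  -1.34  0.21]
```

move_arm(
  linear=[
    [0.0012,0.0012,0.0001],
    [0.0012,0.0012,0.0001],
    [0.0012,0.0012,0.0001],
  ],
  delta_rot=[
    [-0.004,0.0024,0],
    [-0.004,0.0024,0],
    [-0.004,0.0024,0],
  ],
  grip=[1,1,1],
)

```text
time_s: 9.0
tcp_pos: [0.5649, 0.1719, 0.0663]
tcp_rot: [-3.139, 0.002, 1.387]
wrist_force: [-14.0, -7.2, 17.5]
grip_width: 0.0159
```

```bash
python3 - <<'E'
from h import *
go(.5633,.1705,.0665,1.388);tf()
E
```

```text
lin [-0.0017, -0.0014, -0.0002] rot [-0.0027, 0.0018, -0.0006] tcp [0.5649, 0.1719, 0.0663] [-3.1389, 0.0018, 1.3874] t 9.0 q [-0.54, 0.57, 0.25, 1.83, -0.19, 0.78, 1.2] F [-14.0, -7.2, 17.5] w 0.0159
F tool [ -9.6 -12.5 -17.5] M [ 2.76 -2.22  0.23]
```

move_arm(
  linear=[
    [0.0016,0.0013,-0.0001],
    [0.0016,0.0013,-0.0001],
    [0.0016,0.0013,-0.0001],
    [0.0016,0.0013,-0.0001],
  ],
  delta_rot=[
    [-0.003,0.002,0],
    [-0.003,0.002,0],
    [-0.003,0.002,0],
    [-0.003,0.002,0],
  ],
  grip=[1,1,1,1],
)

```text
time_s: 9.33
tcp_pos: [0.565, 0.1722, 0.0663]
tcp_rot: [-3.139, 0.002, 1.387]
wrist_force: [-13.9, -8.4, 16.0]
grip_width: 0.0161
```

```bash
python3 - <<'E'
from h import *
go(.5633,.1705,.0665,1.388);tf()
t=np.array([.5903,.1655]);th=-.183;Rm=np.array([[np.cos(th),-np.sin(th)],[np.sin(th),np.cos(th)]])
def F(p): p=np.array(p,float)/1000.;return np.c_[p[:,:2]@Rm.T+t,p[:,2]]
tops=[]
for n,(u,v,w,h) in dict(wrist=(220,220,200,150),top=(235,185,80,105),scene=(330,200,90,70)).items():
    c=arm.get_calibration(n);im=arm.capture(n);np.save(n+'9.npy',im);k=4
    a=cv2.resize(im[v:v+h,u:u+w],None,fx=k,fy=k,interpolation=cv2.INTER_CUBIC);
    if n=='wrist': save('w9.png',a)
    else: 
        tops.append(cv2.copyMakeBorder(a,0,420-a.shape[0],0,0,0))
save('ts9.png',np.hstack(tops))
tf()
E
```

```text
lin [-0.002, -0.0014, -0.0002] rot [-0.0031, 0.0019, -0.0014] tcp [0.565, 0.1722, 0.0663] [-3.1385, 0.0019, 1.3866] t 9.33 q [-0.54, 0.57, 0.25, 1.82, -0.19, 0.78, 1.19] F [-13.9, -8.4, 16.0] w 0.0161
F tool [-10.8 -12.2 -15.9] M [ 2.89 -2.44  0.31]
F tool [-10.1 -12.6 -17. ] M [ 2.93 -2.41  0.29]
```

View pics/w9.png

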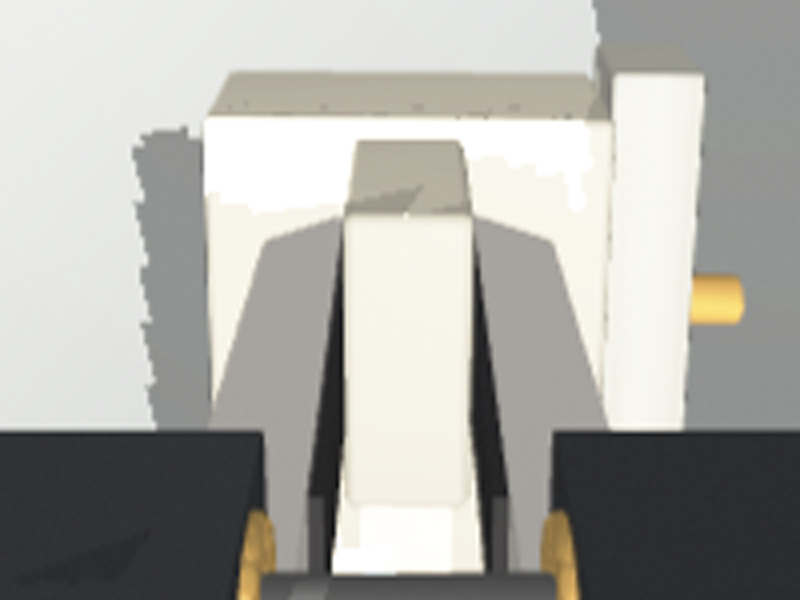

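View pics/ts9.png

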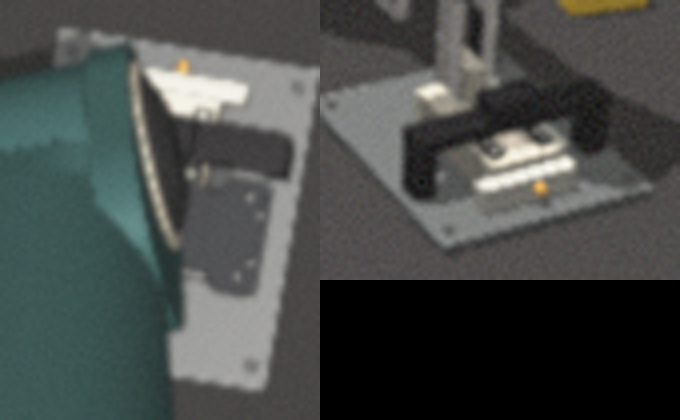

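```bash
python3 - <<'E'
from h import *
from scipy.optimize import least_squares
c=arm.get_calibration('wrist')
t=np.array([.5903,.1655]);th=-.183;Rm=np.array([[np.cos(th),-np.sin(th)],[np.sin(th),np.cos(th)]])
def F(p): p=np.array(p,float)/1000.;return np.c_[p[:,:2]@Rm.T+t,p[:,2]]
px=lambda p:((proj(c,F(p))-[220,220])*4).round(1).tolist()
print('stop rear top corners',px([[-55,30,32],[-55,44,32]]))
print('module rear top R/L',px([[-50,30,40],[-50,-30,40]]),'bottom',px([[-50,30,10],[-50,-30,10]]))
print('1mm in x, module top',px([[-51,30,40]]),'1mm y',px([[-50,29,40]]))
print('side pin rear',px([[-15,44,23],[-15,50,23],[-15,54,23]]))
print('rib rear top',px([[-48,8,74],[-48,-8,74]]))
E
```

```text
stop rear top corners [[599.0, 74.7], [693.3, 74.5]]
module rear top R/L [[605.4, 122.2], [188.2, 122.6]] bottom [[579.7, 70.9], [217.3, 71.3]]
1mm in x, module top [[605.6, 115.5]] 1mm y [[598.4, 122.2]]
side pin rear [[668.6, 298.7], [705.5, 298.7], [730.0, 298.6]]
rib rear top [[460.9, 218.9], [327.1, 219.0]]
```

The wrist view shows the module flush along the side stop, with the brass pin pushed out at (715,300). The module's right edge is at about 608 px and the stop's inner edge at about 612. The scene view shows its front at the end stop. A quick line fit checks squareness and residual gaps.

```bash
python3 - <<'E'
from h import *
c=arm.get_calibration('wrist');g=cv2.cvtColor(np.load('wrist9.npy'),cv2.COLOR_RGB2GRAY).astype(float)
th=-.183
def sub(d):
    i=int(np.argmax(np.abs(d)))
    if 0<i<len(d)-1:
        a,b,e=np.abs(d[i-1:i+2]);return i+.5*(a-e)/(a-2*b+e+1e-9)
    return i
def edge(vert,rng,lo,hi,z,n):
    pts=[]
    for k in rng:
        l=(g[k,lo:hi] if vert else g[lo:hi,k]); p=lo+sub(np.diff(l))+.5
        pts.append([p,k] if vert else [k,p])
    pts=np.array(pts)
    v=cv2.fitLine(pts.astype(np.float32),cv2.DIST_HUBER,0,.01,.01).ravel()
    e=np.array([v[2:]-20*v[:2],v[2:]+20*v[:2]]);P=back(c,e,z)
    d=P[1]-P[0];a=np.arctan2(d[1],d[0]);a=(a-(0 if vert else np.pi/2)+np.pi/2)%np.pi-np.pi/2
    q=P.mean(0)[:2]-[.5903,.1655];q=np.array([[np.cos(th),np.sin(th)],[-np.sin(th),np.cos(th)]])@q
    print(n,'yaw',a.round(4),'fix xy mm',(q*1000).round(1),'res',np.abs((pts-v[2:])@[-v[1],v[0]]).mean().round(2))
edge(0,range(274,306),245,254,.040,'mod rear top')
edge(0,range(280,366),234,242,.010,'mod rear bottom')
edge(0,range(376,393),233,242,.032,'stop rear top')
edge(1,range(242,320),389,399,.032,'stop outer top')
edge(1,range(262,315),368,376,.032,'stop inner top/mod')
edge(1,range(276,318),268,275,.040,'mod right top')
E
```

```text
mod rear top yaw -0.187 fix xy mm [-51.2 -19.5] res 0.01
mod rear bottom yaw -0.1896 fix xy mm [-50.1   3.5] res 0.05
stop rear top yaw -0.2108 fix xy mm [-55.4  39.1] res 0.03
stop outer top yaw -0.1923 fix xy mm [-26.5  45.2] res 0.18
stop inner top/mod yaw -0.1978 fix xy mm [-23.3  32.3] res 0.32
mod right top yaw -0.1922 fix xy mm [-16.6 -28.4] res 0.17
```

Module yaw is about -0.188 to -0.192 and the stop's about -0.192, so it is square, and it is home within about 1 mm. One firmer final push, with slightly less down-force, to keep good margin on both stops.

move_arm(
  linear=[
    [0.0022,0.0016,-0.0003],
    [0.0022,0.0016,-0.0003],
    [0.0022,0.0016,-0.0003],
    [0.0022,0.0016,-0.0003],
    [0.0022,0.0016,-0.0003],
  ],
  delta_rot=[
    [-0.003,0.002,0],
    [-0.003,0.002,0],
    [-0.003,0.002,0],
    [-0.003,0.002,0],
    [-0.003,0.002,0],
  ],
  grip=[1,1,1,1,1],
)

```text
time_s: 9.9
tcp_pos: [0.5651, 0.1726, 0.0664]
tcp_rot: [-3.138, 0.003, 1.386]
wrist_force: [-16.4, -9.8, 17.3]
grip_width: 0.0153
```

```bash
python3 - <<'E'
from h import *
go(.565,.1722,.0663,1.388);tf()
for i in range(4): arm.capture('top')
go(.565,.1722,.0663,1.388);tf()
E
```

```text
lin [-0.0005, -0.0001, 0.0001] rot [-0.004, 0.0027, -0.0023] tcp [0.5651, 0.1726, 0.0664] [-3.1376, 0.0027, 1.3857] t 9.9 q [-0.54, 0.57, 0.25, 1.82, -0.19, 0.78, 1.19] F [-16.4, -9.8, 17.3] w 0.0153
F tool [-12.7 -14.4 -17.2] M [ 3.07 -2.89  0.19]
lin [-0.0005, -0.0, 0.0001] rot [-0.0041, 0.0027, -0.0022] tcp [0.5651, 0.1727, 0.0664] [-3.1375, 0.0027, 1.3858] t 10.1 q [-0.54, 0.57, 0.25, 1.82, -0.19, 0.78, 1.19] F [-15.9, -8.7, 15.5] w 0.0157
F tool [-11.6 -14.1 -15.4] M [ 3.09 -2.94  0.21]
```

```bash
python3 -c "
from h import *
print(arm.sign_off());tf()"
```

```text
the job is handed in; nothing more can be done
None
the job is handed in; nothing more can be done
```

I gripped the light grey module by its rib and slid its front under the bridge, low over the plate. I then pressed it into the corner and handed the job in at about 10 s, still gripping and pushing. The sign-off reported no verdict.

**Contact:** In the last checks the tool pushed with about 12 N towards the side stop and 14 N towards the end stop. The pins and plate friction account for only about 8 N of each. The tool stood still, so both stops should be carrying several newtons. I inferred this from the wrist force, because the contact forces on the stops cannot be read directly.

**Position:** The wrist picture, taken just before the last firmer push, put the module within about 5 mrad of square to the side stop. It was home along the slide within about 1 mm. Tool tilt was about 4 mrad and the rib was held at 15.7 mm opening.

**Disagreements:**
- The short rear edge of the side stop gave a yaw about 0.02 rad off the other lines. It was a fit over 17 pixels, so I discounted it.
- The final tool position was 1 to 2 mm beyond my camera estimate of home, about what calibration error would give.

**Bystanders:** No move came near the multimeter, screwdriver or relay, though I did not re-measure where they lie at the end.

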